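# Post a culture dish through the drop-off flap

## Robot

A 6-joint arm with a two-finger parallel gripper is mounted at the origin on a cart in front of the work surface, level with it; the furniture and walls round the work are solid. World frame = base frame: x ahead of the robot, y to its left, z up, the work surface at z = 0. Lengths are in m, angles in degrees, forces in N, time in s.
With the tool pointing down it reaches from about 0.375 to 0.9 m from the base axis. Payload 3.1 kg.
Tool frame: the origin (TCP) lies on the mounting face of the last link; the fingertips stand 173 mm ahead of it and the grasp point (between the pads) lies 155 mm ahead of it; z points along the fingers, y is the line along which they close (so a half turn about z gives the same grasp; the last joint's range is limited). The gripper opens to 85 mm and grips with 20 to 120 N. Pads are 22 mm wide; open, the fingers measure 114 mm over their backs; the gripper's body (76 mm by 85 mm) begins 54 mm behind the grasp point. The pads swing forward as they close: fully open they stand 13 mm farther back than shut.
Start: joints at [-77.321, 30.224, 82.088, -0, 67.689, -10.227], TCP at [0.243, -0.576, 0.405] pointing down, gripper open.
Joint ranges: [-176.69, 176.69], [-43.24, 126.21], [12.49, 139.97], [-82, 262], [0, 151.66], [-163.58, 163.58]. Speed limits (degrees/s): [159.86, 159.86, 180, 180, 180, 180].

## Interface

Orientations are given as [roll, pitch, yaw] about the fixed x, y, z axes, in that order (R = Rz(yaw) Ry(pitch) Rx(roll)).
In Python, from rig import ctrl gives the robot as it stands.
- The arm moves only by the tool step_arm, never from a script. Its argument "moves" is a list that holds one entry, the list of rows, each a list of 7 numbers: the opening, from 0 (shut) to 1 (fully open), then the shift along the world's x, y, z in cm, then the turn, a rotation vector about the world's x, y, z in degrees. A call has 1 to 12 rows; each row shifts and turns the commanded pose from where the row before left it; what a row does not reach is not made up. A row lasts 1/10 s, in which the tool goes at most 50 mm and 8.59 degrees, less where a joint would pass 70% of its speed; a pose out of reach is approached as far as the arm can. A call with a gripper value outside its range is refused whole. The fingers move at their own pace and stop on an object; the grip force is fixed at half the most. Time passes only in rows, so rows that do not move let the fingers close. It gives the time, the measured TCP pose, the force, the opening and the grip force at its end, in the units of the state.
- ctrl.read_state(): the state, without advancing time (a new reading comes with each control period).
- ctrl.snapshot(name): name is "scene" or "top" or "wrist"; returns the picture (400x640x3 uint8, red, green, blue); there is no depth.
- ctrl.calibration(name): a dict with "camera_matrix" (3x3 intrinsics, pixels), "distortion" ([k1, k2, p1, p2, k3] as OpenCV has them; the pictures are not rectified), "R" (3x3) and "t" (3): a world point X has camera coordinates R X + t; the wrist camera has in their place "hand_eye" (4x4, takes a point from camera to tool coordinates, whose origin is the TCP and whose axes are the flange's). Camera axes: x right, y down, z forward; pixel columns grow to the right and rows downward; lengths in m; the calibration is good to about 2 mm. A picture is of the moment at which its call begins: read the wrist's pose just before it. calibration takes no time and is no camera call.
- ctrl.finish_job(): hands the job in; it is judged then, once.
The state is a dict: "t": time; "joints": joint angles; "joint_velocities": joint speeds; "joint_torque": joint torques, N m; "ee_pos": TCP position; "orientation": TCP orientation; "ft_force": force on the tool from outside, world axes, zero at the start; "wrist_torque": the same for the moment, N m; "finger_gap": finger opening in m; "gripper_force": force on a finger pad.
Only numpy, scipy, OpenCV 4.12 (cv2) and the standard library are available. Lean on these libraries where they do the work, as an engineer would, in place of code of your own. Each camera call takes 0.05 s, during which the arm holds its last target. There are 200 camera calls.

## Task

Push the round culture dish along its lane with the fingertips, through the gravity flap in front of it, until it has slid down inside the drop-off hatch; then draw the fingers back so that the flap swings fully shut behind it. Only push the dish, gently: do not grip, press down on, lift or flip it. Leave the small box of cover glasses in the other lane, that lane's flap, and everything else as they are.

Things in the scene. Friction and masses are not known exactly. Their poses are not given: they have to be found in the camera images.
- hatch: Fixed two-lane drop-off hatch, 261 long (x) x 180 wide (y) x 123 mm high. Origin on the worktop, below the flap line, midway between the lanes; x points through the flaps into the hatch (away from the robot), y left, z up. A level, very slippery metal deck, top at z = 80 mm, lies in front of the flaps from x = -150 to -15 mm, open at its front end. The lanes run along x at y = +42.5 and -42.5 mm.
- lane_left (a point): Middle of the left lane, on the deck, where the deck ends (x = -15 mm of the hatch). The lane is 77 mm clear between 8 mm wide rails 12 mm high. From here a slippery chute falls inwards at 32 degrees, under the flap, to an end wall at x = +105 mm. A dish whose middle is well past this point slides down by itself and rests with its centre about 71 mm behind the flap line.
- lane_right (a point): The same point of the equal right lane.
- lintel (a point): Middle of the hood's front upper edge, 4 mm in front of the flap line, 43 mm above the deck. The hood behind it has this height and a pale translucent roof over the chute. Upright fingers cannot go in beyond it and need not: pushed from behind until the fingertips are just short of it, the dish is far enough to slide off.
- flap_left (a joint): Angle of the left lane's aluminium gravity flap: 0 = hanging shut, up to 1.4 rad as its lower edge swings inwards (+x) and up. 71 wide, 39 high, 3 mm thick, 15 g; hinge line at x = 0 of the hatch, 36 mm above the deck. No spring or latch: it opens only inwards, rides on what is pushed through below it and falls shut by its own weight.
- flap_right (a joint): The same for the equal flap of the right lane.
- dish: Round pale culture dish with its lid on (one rigid piece), 60 mm in diameter, 16 mm high, about 22 g; stands flat on the deck in one of the two lanes (either one), its centre 70 to 105 mm in front of the flaps. Origin at the centre of its underside.
- cover_box: Small pale box of cover glasses with a light blue lid, 26 x 30 x 22 mm, in the other lane. Origin at the centre of its underside. Not to be moved.
- reagent: Screw-cap bottle, 40 mm in diameter, 86 mm high, standing on the worktop to the left of the hatch. Origin at the centre of its underside. Not to be moved.
- vial: Small screw-cap vial, 22 mm in diameter, 56 mm high, standing on the worktop to the right of the hatch. Origin at the centre of its underside. Not to be moved.
Things that resemble listed ones, but are neither listed nor needed, are in the scene too. There is more than one size of the dish; the job needs the smallest.

How it is judged:
By the outcome, as a careful person would: the job done as asked, in the order asked, and still so for the second after the job is handed in, with the robot touching nothing.
It also fails if it takes over 40 s, if anything falls off the work surface, if the arm or the gripper's body presses on something with over 40 N, if the wrist force passes 120 N, or if a joint passes its speed limit or range.

## Working session

There is one attempt and no reset: what is moved stays moved. The work goes in short steps, Python scripts to look and compute and a tool call to move; the robot and the scene stay as the last step left them, time stands still between calls to the robot, and variables do not carry over. Pictures are saved under pics/ and viewed, at most 10 in all, crops included, and the job is handed in when it is done.

Besides the shell and the picture viewer there is one more tool, called after ">>>" as name(argument=value, ...), one argument or row to a line, values as JSON. step_arm: Moves the arm, as the interface text tells. Its arguments: {"type":"object","properties":{"moves":{"type":"array"}},"required":["moves"]}

```bash
mkdir -p pics; python3 - <<'E'
from rig import ctrl
import cv2
for n in("scene","top"):
    cv2.imwrite(f"pics/{n}0.png",ctrl.snapshot(n)[:,:,::-1])
    c=ctrl.calibration(n);print(n,c)
s=ctrl.read_state();print(s['t'],s['ee_pos'],s['orientation'],s['finger_gap'])
E
```

```text
scene {'camera_matrix': array([[398.87790025,   0.        , 321.78936627],
       [  0.        , 398.87790025, 200.50173305],
       [  0.        ,   0.        ,   1.        ]]), 'distortion': array([-0.07722267,  0.        ,  0.        ,  0.        ,  0.        ]), 'R': array([[-8.92039966e-01, -4.51956084e-01,  6.30734801e-04],
       [-3.03836689e-01,  5.98657733e-01, -7.41142486e-01],
       [ 3.34586262e-01, -6.61320358e-01, -6.71347464e-01]]), 't': array([0.49313393, 0.25121393, 0.73179558])}
top {'camera_matrix': array([[431.66702231,   0.        , 326.58671873],
       [  0.        , 431.66702231, 198.35752333],
       [  0.        ,   0.        ,   1.        ]]), 'distortion': array([-0.02673014,  0.        ,  0.        ,  0.        ,  0.        ]), 'R': array([[ 0.01392394, -0.99973609, -0.01827204],
       [-0.98894382, -0.01107091, -0.14787684],
       [ 0.14763552,  0.02012905, -0.98883698]]), 't': array([0.0198368 , 0.56333264, 1.05051287])}
0.1 [ 0.24321563 -0.5753986   0.40382293] [-1.79885779e+02 -2.01710108e-02  2.29050901e+01] 0.08525967106545349
```

View pics/top0.png

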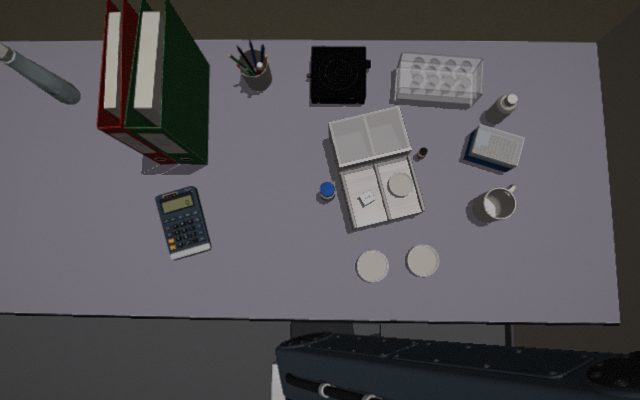

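View pics/scene0.png

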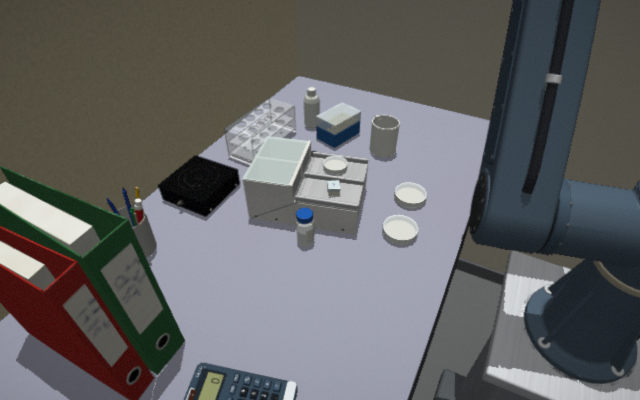

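Top view: the dish candidates are (400,185) on the hatch deck in the right lane, and (372,266) and (422,260) on the worktop. The first fits: it stands in a lane and is the smallest. The cover box is at (367,199) in the left lane, the reagent bottle at (327,190) and the vial at (421,154). I'll confirm this in an enlarged crop.

```bash
python3 - <<'E'
import cv2
im=cv2.imread("pics/top0.png")[100:240,310:450]
cv2.imwrite("pics/crop0.png",cv2.convertScaleAbs(cv2.resize(im,(588,588),interpolation=cv2.INTER_CUBIC),alpha=1.2))
E
```

```text
(no output)
```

View pics/crop0.png

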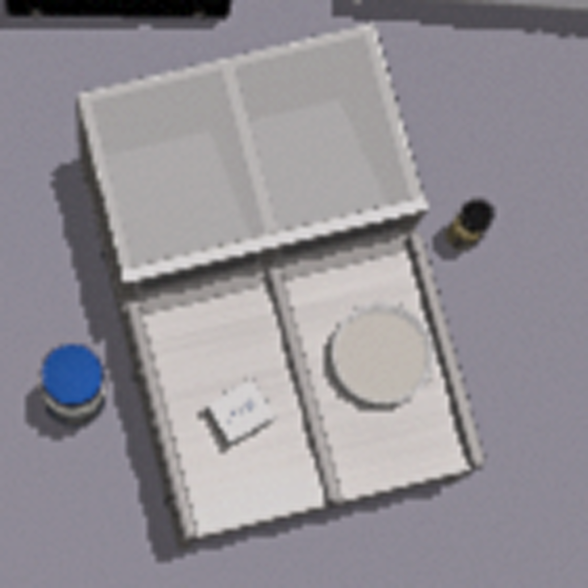

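The crop shows the dish at crop (381,356), in the right lane. The lintel's upper front edge runs from (125,278) to (425,210), and the rail front corners are at (188,538) and (480,465).

```bash
cat >h.py <<'E'
import numpy as np,cv2
from rig import ctrl
def ray(n,px,z):
    c=ctrl.calibration(n);u=cv2.undistortPoints(np.array([[px]],float),c["camera_matrix"],c["distortion"])[0,0]
    d=c["R"].T@np.r_[u,1];o=-c["R"].T@c["t"];return o+d*(z-o[2])/d[2]
E
python3 - <<'E'
from h import *
f=lambda x,y,z:ray("top",(310+x/4.2-.4,100+y/4.2-.4),z)
P={k:f(*v) for k,v in dict(LL=(125,278,.123),LR=(425,210,.123),BL=(80,95,.123),BR=(375,28,.123),FL=(188,538,.092),FR=(480,465,.092),dish=(381,356,.096),dl=(328,356,.096),dr=(431,356,.096),box=(241,410,.102)).items()}
for k,p in P.items():print(k,p.round(4))
d=lambda a,b:np.linalg.norm(P[a][:2]-P[b][:2])
print("width",d('LL','LR'),d('BL','BR'),d('FL','FR'),"dish",d('dl','dr'),"len",d('LL','BL'),d('LL','FL'),d('LR','FR'))
m=lambda a,b:(P[a]+P[b])[:2]/2
ax=m('BL','BR')-m('FL','FR');yaw=np.arctan2(ax[1],ax[0])
w=P['LL']-P['LR'];print("yaw",np.degrees(yaw),np.degrees(np.arctan2(-w[0],w[1])),np.linalg.norm(ax))
R=np.array([[np.cos(yaw),-np.sin(yaw)],[np.sin(yaw),np.cos(yaw)]])
L=m('LL','LR');O=(L+R@[.004,0]+m('FL','FR')+R@[.15,0]+m('BL','BR')-R@[.111,0])/3
print("O",O,L+R@[.004,0],m('FL','FR')+R@[.15,0],m('BL','BR')-R@[.111,0])
for k in('dish','box','LL','LR'):print(k,R.T@(P[k][:2]-O))
E
```

```text
LL [ 0.6292 -0.0039  0.123 ]
LR [ 0.6703 -0.1732  0.123 ]
BL [0.7363 0.0229 0.123 ]
BR [ 0.7778 -0.1463  0.123 ]
FL [ 0.4855 -0.0414  0.092 ]
FR [ 0.5292 -0.2078  0.092 ]
dish [ 0.5911 -0.1515  0.096 ]
dl [ 0.5908 -0.1211  0.096 ]
dr [ 0.5914 -0.1801  0.096 ]
box [ 0.5579 -0.0707  0.102 ]
width 0.174236901589701 0.1741993601960888 0.1720382114810221 dish 0.059038460211377077 len 0.11033628882806802 0.14854641602716032 0.14529810911235488
yaw 14.141039279802232 13.641950722907692 0.2574999810757634
O [ 0.65196783 -0.08811735] [ 0.65366583 -0.08757636] [ 0.65281581 -0.0879603 ] [ 0.64942185 -0.08881539]
dish [-0.07451122 -0.04655571]
box [-0.08695296  0.03982747]
LL [-0.00146243  0.0872249 ]
LR [-0.00298014 -0.08700539]
```

The measured sizes match the spec: hatch width about 174 mm, dish diameter 59 mm. The dish is the 60 mm one, in the right lane at hatch (-75,-46) mm, with hatch yaw 14°. I'll approach behind it with the fingers partly open, which gives two contact points across the lane.

>>> step_arm(
  moves=[
    [[0.3,2.4,3.4,0,0,0,-0.75],[0.3,2.4,3.4,0,0,0,-0.75],[0.3,2.4,3.4,0,0,0,-0.75],[0.3,2.4,3.4,0,0,0,-0.75],[0.3,2.4,3.4,0,0,0,-0.75],[0.3,2.4,3.4,0,0,0,-0.75],[0.3,2.4,3.4,0,0,0,-0.75],[0.3,2.4,3.4,0,0,0,-0.75],[0.3,2.4,3.4,0,0,0,-0.75],[0.3,2.4,3.4,0,0,0,-0.75],[0.3,2.4,3.4,0,0,0,-0.75],[0.3,2.4,3.4,0,0,0,-0.75]],
  ],
)

```text
t: 1.3
ee_pos: [0.5319, -0.166, 0.4044]
orientation: [-180.0, 0.0, 13.9]
ft_force: [0.2, -0.8, -0.5]
finger_gap: 0.0255
gripper_force: 0.0
```

>>> step_arm(
  moves=[
    [[0.3,0,0,-3,0,0,0],[0.3,0,0,-3,0,0,0],[0.3,0,0,-3,0,0,0],[0.3,0,0,0,0,0,0],[0.3,0,0,0,0,0,0]],
  ],
)

```text
t: 1.8
ee_pos: [0.5313, -0.1677, 0.3145]
orientation: [-179.9, 0.1, 13.9]
ft_force: [0.4, -0.5, 0.8]
finger_gap: 0.0255
gripper_force: 0.0
```

```bash
python3 - <<'E'
from h import *
s=ctrl.read_state();print(s['t'],s['ee_pos'],s['orientation'],s['finger_gap'],s['ft_force'])
w=ctrl.snapshot("wrist");t=ctrl.snapshot("scene")
cv2.imwrite("pics/w1.png",np.vstack([cv2.resize(w,(480,300)),cv2.resize(t[100:260,230:486],(480,300))])[:,:,::-1])
E
```

```text
1.8 [ 0.53131197 -0.16772386  0.31447928] [-1.79942315e+02  6.31690093e-02  1.39059773e+01] 0.02546756254326575 [ 0.3962819  -0.47053468  0.75693765]
```

View pics/w1.png

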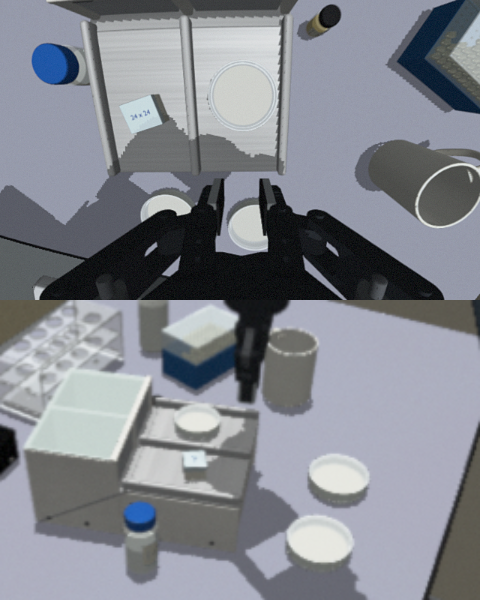

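The upper half (wrist view) shows the dish at (242,96), closer to the right outer rail, with the fingers behind it. The lane's inner rail edges are at about (193,96) and (283,96). I'll cast these for a second measurement.

```bash
python3 - <<'E'
from h import *
from scipy.spatial.transform import Rotation as Ro
s=ctrl.read_state();T=np.eye(4);T[:3,:3]=Ro.from_euler('xyz',s['orientation'],degrees=True).as_matrix();T[:3,3]=s['ee_pos']
c=ctrl.calibration("wrist");M=T@c["hand_eye"]
a=np.radians(13.95);R=np.array([[np.cos(a),-np.sin(a)],[np.sin(a),np.cos(a)]]);O=[.653,-.088]
for n,x,y,z in(("dish",242,96,.096),("dl",209,96,.096),("dr",276,96,.096),("railLin",192,96,.092),("railRin",283,96,.092),("front mid rail",196,174,.092),("lintel R",293,14,.123)):
    u=cv2.undistortPoints(np.array([[[x/.75,y/.75]]]),c["camera_matrix"],c["distortion"])[0,0]
    d=M[:3,:3]@np.r_[u,1];p=M[:3,3]+d*(z-M[2,3])/d[2]
    print(n,p.round(4),(R.T@(p[:2]-O)).round(4))
print("tool",R.T@(s['ee_pos'][:2]-O))
E
```

```text
dish [ 0.5935 -0.1538  0.096 ] [-0.0736 -0.0496]
dl [ 0.5867 -0.1262  0.096 ] [-0.0735 -0.0211]
dr [ 0.6006 -0.1823  0.096 ] [-0.0736 -0.0789]
railLin [ 0.5828 -0.1111  0.092 ] [-0.0737 -0.0055]
railRin [ 0.6021 -0.189   0.092 ] [-0.0738 -0.0858]
front mid rail [ 0.5101 -0.128   0.092 ] [-0.1483 -0.0044]
lintel R [ 0.6566 -0.1737  0.123 ] [-0.0172 -0.084 ]
tool [-0.13688618 -0.04856742]
```

Both views agree: the dish sits about 4 mm right of the lane middle, and the tool is lined up with it. I'll lower, then push.

>>> step_arm(
  moves=[
    [[0.3,0,0.1,-1.5,0,0,0],[0.3,0,0,-1.5,0,0,0],[0.3,0,0,-1.5,0,0,0],[0.3,0,0,-1.0,0,0,0],[0.3,0,0,0,0,0,0],[0.3,0,0,0,0,0,0]],
  ],
)

```text
t: 2.5
ee_pos: [0.5316, -0.1669, 0.2606]
orientation: [179.9, -0.1, 13.9]
ft_force: [-0.2, -0.5, -0.2]
finger_gap: 0.0259
gripper_force: 0.0
```

```bash
python3 - <<'E'
from h import *
t=ctrl.snapshot("scene")
cv2.imwrite("pics/s2.png",cv2.resize(t[120:250,240:390],(690,598),interpolation=cv2.INTER_CUBIC)[:,:,::-1])
E
```

```text
(no output)
```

View pics/s2.png

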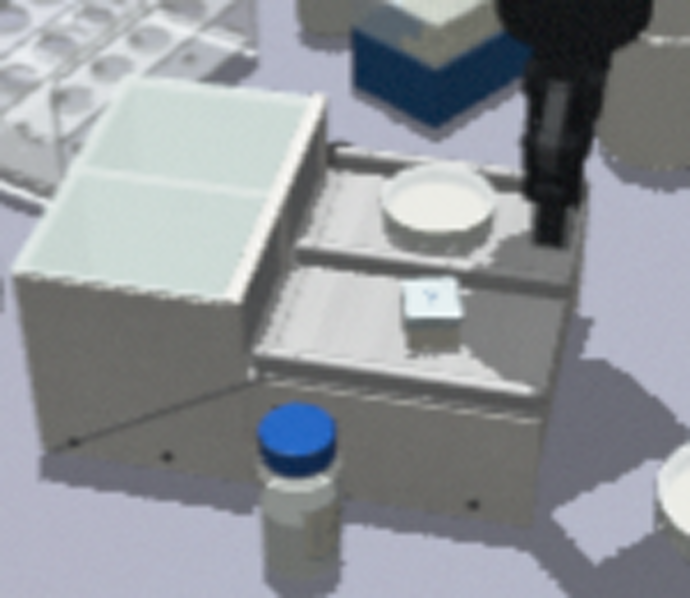

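The left fingertip shows at crop (550,245), behind the dish and inside the lane. I'll check its height.

```bash
python3 - <<'E'
from h import *
s=ctrl.read_state();print(s['ee_pos'],s['ft_force'])
a=np.radians(13.95);R=np.array([[np.cos(a),-np.sin(a)],[np.sin(a),np.cos(a)]]);O=[.653,-.088]
for z in(.078,.084,.09,.096,.102):print(z,[(R.T@(ray("scene",(240+x/4.6,120+y/4.6),z)[:2]-O)).round(4) for x,y in((535,243),(567,247))])
print(R.T@(s['ee_pos'][:2]-O))
E
```

```text
[ 0.53170416 -0.16694641  0.26067742] [ 0.59707968 -0.01754743  0.52810616]
0.078 [array([-0.1267, -0.0436]), array([-0.1437, -0.0441])]
0.084 [array([-0.1276, -0.036 ]), array([-0.1444, -0.0364])]
0.09 [array([-0.1285, -0.0284]), array([-0.1451, -0.0288])]
0.096 [array([-0.1294, -0.0207]), array([-0.1458, -0.0212])]
0.102 [array([-0.1303, -0.0131]), array([-0.1466, -0.0136])]
[-0.1367504 -0.0473766]
```

>>> step_arm(
  moves=[
    [[0.3,0,0,-0.25,0,0,0],[0.3,0.58,0.145,0,0,0,0],[0.3,0.58,0.145,0,0,0,0],[0.3,0.58,0.145,0,0,0,0],[0.3,0.39,0.097,0,0,0,0],[0.3,0.39,0.097,0,0,0,0],[0.3,0.39,0.097,0,0,0,0],[0.3,0.39,0.097,0,0,0,0],[0.3,0.39,0.097,0,0,0,0],[0.3,0.39,0.097,0,0,0,0],[0.3,0.39,0.097,0,0,0,0],[0.3,0.39,0.097,0,0,0,0]],
  ],
)

```text
t: 3.75
ee_pos: [0.5802, -0.1545, 0.2572]
orientation: [-180.0, 0.0, 13.9]
ft_force: [-0.5, -0.1, -0.1]
finger_gap: 0.0258
gripper_force: 0.0
```

```bash
python3 - <<'E'
from h import *
t=ctrl.snapshot("scene");w=ctrl.snapshot("wrist")
cv2.imwrite("pics/s3.png",np.vstack([cv2.resize(w,(480,300)),cv2.resize(t[110:250,240:464],(480,300))])[:,:,::-1])
E
```

```text
(no output)
```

View pics/s3.png

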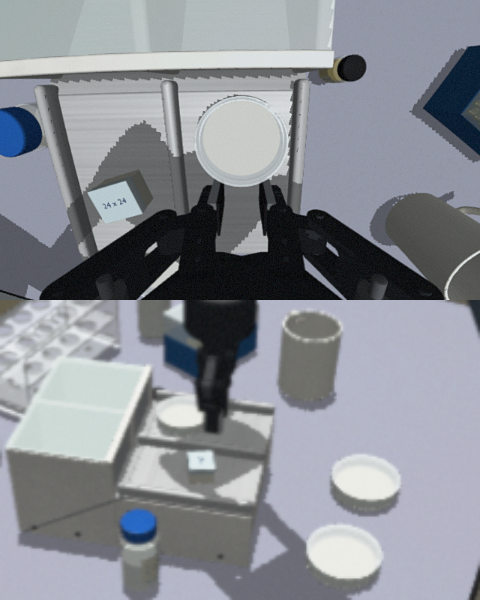

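The dish sits nested against both fingertips (wrist view, 242,140) and is moving straight along the lane. The box hasn't moved. I'll keep pushing.

>>> step_arm(
  moves=[
    [[0.3,0.49,0.122,0,0,0,0],[0.3,0.49,0.122,0,0,0,0],[0.3,0.49,0.122,0,0,0,0],[0.3,0.49,0.122,0,0,0,0],[0.3,0.49,0.122,0,0,0,0],[0.3,0.49,0.122,0,0,0,0],[0.3,0.49,0.122,0,0,0,0],[0.3,0.49,0.122,0,0,0,0],[0.3,0.49,0.122,0,0,0,0],[0.3,0.49,0.122,0,0,0,0],[0.3,0.49,0.122,0,0,0,0],[0.3,0.49,0.122,0,0,0,0]],
  ],
)

```text
t: 5.05
ee_pos: [0.6391, -0.1398, 0.2572]
orientation: [-180.0, -0.0, 13.9]
ft_force: [0.0, -0.1, -0.5]
finger_gap: 0.0255
gripper_force: 0.0
```

>>> step_arm(
  moves=[
    [[0.3,0.3,0.07,0,0,0,0],[0.3,0.2,0.05,0,0,0,0],[0.3,0,0,0,0,0,0],[0.3,0,0,0,0,0,0],[0.3,0,0,0,0,0,0]],
  ],
)

```text
t: 5.55
ee_pos: [0.6435, -0.1387, 0.2572]
orientation: [-180.0, 0.0, 13.9]
ft_force: [0.0, 0.2, 0.5]
finger_gap: 0.0256
gripper_force: 0.0
```

```bash
python3 - <<'E'
from h import *
t=ctrl.snapshot("scene");w=ctrl.snapshot("wrist")
cv2.imwrite("pics/s4.png",np.vstack([cv2.resize(w,(480,300)),cv2.resize(t[110:250,240:464],(480,300))])[:,:,::-1])
E
```

```text
(no output)
```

View pics/s4.png

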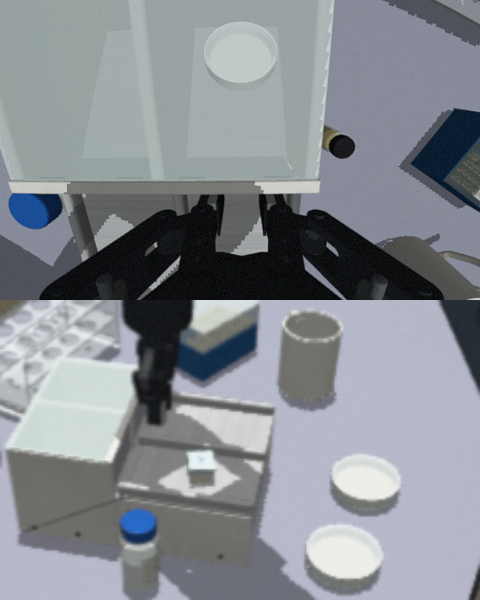

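The dish has slid down the chute: it shows through the roof at wrist (240,53), against the end wall. I'll draw back along the lane, then rise clear.

>>> step_arm(
  moves=[
    [[0.3,-0.97,-0.242,0,0,0,0],[0.3,-0.97,-0.242,0,0,0,0],[0.3,-0.97,-0.242,0,0,0,0],[0.3,-0.97,-0.242,0,0,0,0],[0.3,-0.97,-0.242,0,0,0,0],[0.3,-0.97,-0.242,0,0,0,0],[0.3,-0.97,-0.242,0,0,0,0],[0.3,-0.97,-0.242,0,0,0,0],[0.3,-0.97,-0.242,0,0,0,0],[0.3,0,0,2,0,0,0],[0.3,0,0,3,0,0,0],[0.3,0,0,3,0,0,0]],
  ],
)

```text
t: 6.85
ee_pos: [0.5557, -0.1606, 0.3375]
orientation: [-179.9, 0.1, 13.9]
ft_force: [0.7, 0.0, 0.9]
finger_gap: 0.0254
gripper_force: 0.0
```

>>> step_arm(
  moves=[
    [[0.3,-2,-3,1,0,0,0],[0.3,-2,-3,1,0,0,0],[0.3,-2,-3,0,0,0,0],[0.3,-2,-3,0,0,0,0],[0.3,0,0,0,0,0,0],[0.3,0,0,0,0,0,0],[0.3,0,0,0,0,0,0],[0.3,0,0,0,0,0,0]],
  ],
)

```text
t: 7.65
ee_pos: [0.4768, -0.2795, 0.3571]
orientation: [-180.0, 0.0, 14.0]
ft_force: [0.0, 0.3, 0.6]
finger_gap: 0.0257
gripper_force: 0.0
```

```bash
python3 - <<'E'
from h import *
t=ctrl.snapshot("top");s=ctrl.snapshot("scene");w=ctrl.snapshot("wrist")
a=cv2.resize(t[95:245,300:460],(320,300),interpolation=cv2.INTER_CUBIC);b=cv2.resize(s[120:250,240:379],(320,300),interpolation=cv2.INTER_CUBIC)
cv2.imwrite("pics/s5.png",np.vstack([np.hstack([a,b]),cv2.resize(w,(640,400))[:300]])[:,:,::-1])
E
```

```text
(no output)
```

View pics/s5.png

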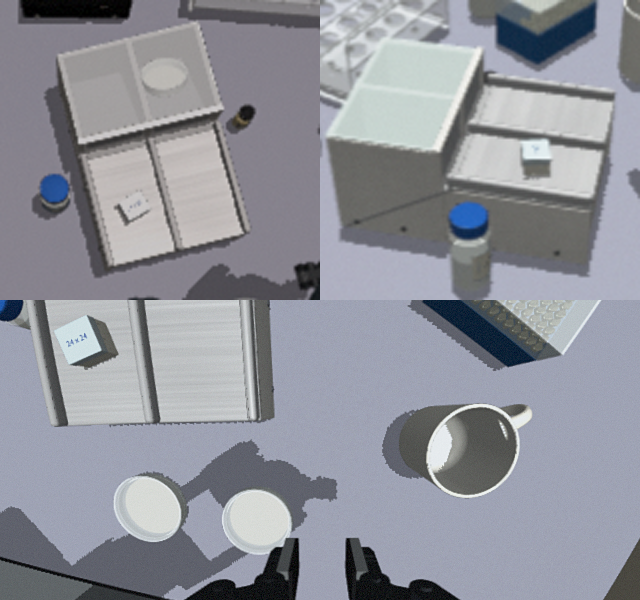

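The dish lies inside the hatch at top-crop (165,73), and the box, bottle and vial are where they were. I'll check its resting place and hand in if it fits.

```bash
python3 - <<'E'
from h import *
a=np.radians(13.95);R=np.array([[np.cos(a),-np.sin(a)],[np.sin(a),np.cos(a)]]);O=[.653,-.088]
p=R.T@(ray("top",(382.3,131.4),.04)[:2]-O);print(p)
if abs(p[0]-.075)<.015 and abs(p[1]+.0425)<.012: print(ctrl.finish_job())
E
```

```text
[ 0.07837529 -0.04735309]
the job is handed in; nothing more can be done
None
```

The job is handed in: I pushed the 60 mm dish through the right lane's flap and it slid down to the end of the chute, about 78 mm behind the flap line by measurement. I drew the fingers back clear, and the cover box, bottle and vial look unmoved. I judged both flaps shut only by eye from the last pictures and did not measure their angles.

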